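# Spot-check a germination plate with a contact thermometer

### The job

Check the germination plate at its marked point: lift the glass bell with the red collar off the blotter with the red dot and stand it gently, upright, in the green tray. Then take the yellow contact thermometer out of its stand and hold it upright with its tip on the middle of the red dot, pressing lightly so that the sprung tip goes in about half way, never hard. Finish while still holding it there like that, and leave the other bells and the two seed jars beside the plate where they are.

Things in the scene. Friction and masses are not known exactly. Their poses are not given: they have to be found in the camera images.
- plate: Bench germination plate, fixed: white housing 300 mm deep (x) and 340 mm wide (y), bare aluminium top 70 mm above the table; a blue control panel on the -x side. Four round blotters lie on it in two rows of two, 130 mm apart in x and 156 mm in y, each under a glass bell. Origin at the centre of its underside, z up.
- blotter: White paper blotter disc with the red dot, fixed flat on the plate, 80 mm across, 2 mm thick, no seeds on it. Which of the four places it has varies. Origin at the centre of its underside (on the plate's top).
- spot (a point): Middle of the red dot (28 mm across) on top of the blotter, 72 mm above the table. At the start it is under the bell with the red collar and shows through the glass.
- bell: Clear glass germination bell over the red dot, loose, the one to move: 115 mm tall, 100 mm across at the foot (open underneath, 2.5 mm glass), straight-sided to 36 mm, then rounding in to a 24 mm neck. A red rubber collar 32 mm across covers the neck from 84 to 113 mm height: grip it there. Origin at the centre of the foot, z up. About 160 g.
- tray: Green plastic tray, fixed, 180 mm (x) by 170 mm (y), 30 mm high, walls and floor 5 mm thick, empty; on the left or the right of the plate. Origin at the centre of its underside.
- stand: Fixed thermometer stand on the other side of the plate: steel foot 120 x 90 mm, black block 45 x 45 mm, 100 mm long, that leans 20 degrees (0.35 rad) with its top towards the stand's own -x side. A 13 mm bore runs down the block's axis. Origin under the centre of the foot, z up.
- probe: Yellow pen thermometer, 95 g, tip down in the leaning stand; draw it out 85 mm or more along its axis. Origin: free end of the tip when out; z up along the probe, y level in the stand. From the origin: copper tip 0-3 mm (10 mm wide), shank 10 mm wide 12-85, black collar 22 mm wide 85-92 (rests on the block), square yellow handle 92-172, 22 x 22 mm, flats facing x and y.
- probe_grip (a point): Point to grip: on the probe's axis, in the middle of the square handle, 130 mm above the tip's free end. Axes as those of probe.
- tip (a point): Centre of the end face of the copper tip; it moves with the sprung tip.
- probe_spring (a joint): How far the sprung tip is pushed into the probe, m: 0 is right out, 0.010 is fully in. It takes about 1 N to start and 500 N/m from there: 3.5 N half way, 6 N fully in, and beyond that the contact is rigid.
- bell_b: Another bell, over a blotter with seeds; leave it alone. Same size and origin as bell, but with a black collar.
- bell_c: As bell_b; leave it alone.
- bell_d: As bell_b; leave it alone.
- jar_a: Closed clear seed jar with a green screw lid, 74 mm across, 126 mm tall, beyond the left or right end of the plate; leave it alone. Origin at the centre of its underside.
- jar_b: Closed clear seed jar with a yellow screw lid, 74 mm across, 126 mm tall, beyond the left or right end of the plate; leave it alone. Origin at the centre of its underside.
Mind the look-alikes: they are no part of the job. Several things have the shape of the probe; the one meant has the colours described above.

How it is judged:
By the outcome, as a careful person would: the job done as asked, in the order asked, and still so for the second after the job is handed in, while the arm keeps its last pose, push and grip.
It also fails if it takes over 64 s, if anything falls off the work surface, if the arm or the gripper's body presses on something with over 40 N, if the wrist force passes 120 N, or if a joint passes its speed limit or range.

### The arm

A 6-joint arm with a two-finger parallel gripper is mounted at the origin on the work surface. World frame = base frame: x ahead of the robot, y to its left, z up, the work surface at z = 0. Lengths are in m, angles in degrees, forces in N, time in s.
With the tool pointing down it reaches from about 0.3 to 0.775 m from the base axis. Payload 14.6 kg.
Tool frame: the origin (TCP) lies midway between the tips of the shut fingers; the grasp point (between the pads) lies 19 mm behind it (env.hold_point_z is the distance from the TCP to the grasp point, in m); z points along the fingers, x is the direction in which the jaws open and shut, and the axes are right-handed (so a half turn about z gives the same grasp; the last joint's range is limited). The gripper opens to 94 mm and grips with 3 to 60 N. Pads are 16 mm wide; open, the fingers measure 119 mm over their backs; the gripper's body (75 mm by 177 mm) begins 78 mm behind the grasp point.
Start: joints at [64.767, 17.183, 87.147, -0, 75.671, -3.816], TCP at [0.201, 0.512, 0.205] pointing down, gripper open.
Joint ranges: [-173.82, 173.82], [-45.26, 126.66], [13.44, 144.39], [-59.66, 239.66], [0, 175.72], [-146.38, 146.38]. Speed limits (degrees/s): [127.2, 127.2, 147.25, 180, 180, 180].

### API

Orientations are given as a 3x3 rotation matrix whose columns are the frame's x, y, z axes.
In Python, from station import env gives the robot as it stands. The module is installed in compiled form; this text tells all that it offers.
- The arm moves only by the tool drive_tool, never from a script. Its argument "steps" is a list of rows, each an object with "xyz": the shift along the tool's x, y, z in m, a list of three; "angular": the turn, a rotation vector about the tool's x, y, z in degrees, a list of three; "hand": the opening, from 0 (shut) to 1 (fully open). A call has 1 to 5 rows; each row shifts and turns the commanded pose from where the row before left it, along the tool's axes as they then stand; what a row does not reach is not made up. A row lasts 1/12 s, in which the tool goes at most 41.7 mm and 7.16 degrees, less where a joint would pass 70% of its speed; a pose out of reach is approached as far as the arm can. A call is refused whole if a number of a shift passes 0.0417 or a number of a turn 7.16, either way. A call with a gripper value outside its range is refused whole. The fingers move at their own pace and stop on an object; "newtons" is the grip in N (left out, the last holds). Time passes only in rows, so rows that do not move let the fingers close. It gives the time, the measured TCP pose, the force and the opening at its end, in the units of the state.
- env.get_obs(): the state, without advancing time (a new reading comes with each control period).
- env.camera(name): name is "side" or "top" or "wrist"; returns the picture (420x560x3 uint8, red, green, blue); there is no depth.
- env.calibration(name): a dict with "K" (3x3 intrinsics, pixels), "D" ([k1, k2, p1, p2, k3] as OpenCV has them; the pictures are not rectified), "extrinsics" (4x4, takes a point from camera to world coordinates); the wrist camera has in their place "hand_eye" (4x4, takes a point from camera to tool coordinates, whose origin is the TCP and whose axes are the tool frame's). Camera axes: x right, y down, z forward; pixel columns grow to the right and rows downward; lengths in m; the calibration is good to about 2 mm. A picture is of the moment at which its call begins: read the wrist's pose just before it. calibration takes no time and is no camera call.
- env.sign_off(): hands the job in, once; it reports no verdict.
The state is a dict: "t": time; "qpos": joint angles; "qd": joint speeds; "joint_torque": joint torques, N m; "tcp_pos": TCP position; "orientation": TCP orientation; "force": force on the tool from outside, world axes, zero at the start; "torque": the same for the moment, N m; "grip_width": opening from 0.0 (shut) to 1.0 (fully open).
Only numpy, scipy, OpenCV 4.12 (cv2) and the standard library are available. Lean on these libraries where they do the work, as an engineer would, in place of code of your own. Each camera call takes 0.05 s, during which the arm holds its last target. There are 200 camera calls.

## Working session

There is one attempt and no reset: what is moved stays moved. The work goes in short steps, Python scripts to look and compute and a tool call to move; the robot and the scene stay as the last step left them, time stands still between calls to the robot, and variables do not carry over. Pictures are saved under pics/ and viewed, about 8 in all and at most 12, crops included, and the job is handed in when it is done.

Besides the shell and the picture viewer there is one more tool, called after "Emit:" as name([rows], argument=value, ...), one row to a line, values as JSON. drive_tool: Moves the arm, as the interface text tells. Its arguments: {"type":"object","properties":{"steps":{"type":"array"},"newtons":{"type":"number"}},"required":["steps"]}

```bash
mkdir -p pics; python3 - <<'E'
from station import env
import cv2, numpy as np
np.set_printoptions(precision=4,suppress=True)
for n in("top","side"):
    cv2.imwrite(f"pics/{n}0.png",cv2.resize(env.camera(n)[...,::-1],(784,588),interpolation=cv2.INTER_CUBIC))
    c=env.calibration(n);print(n,c["K"],c["D"],c["extrinsics"])
print(env.calibration("wrist"),env.hold_point_z)
print(env.get_obs())
E
```

```text
top [[533.0412   0.     270.181 ]
 [  0.     533.0412 211.6872]
 [  0.       0.       1.    ]] [-0.088  0.     0.     0.     0.   ] [[-0.0047 -0.9913  0.1319  0.3243]
 [-1.      0.0057  0.0068 -0.0025]
 [-0.0075 -0.1319 -0.9912  1.2584]
 [ 0.      0.      0.      1.    ]]
side [[483.2389   0.     284.5624]
 [  0.     483.2389 207.269 ]
 [  0.       0.       1.    ]] [-0.0969  0.      0.      0.      0.    ] [[ 0.982  -0.1051  0.1568  0.2935]
 [-0.1887 -0.5236  0.8308 -1.0415]
 [-0.0053 -0.8455 -0.534   0.762 ]
 [ 0.      0.      0.      1.    ]]
{'K': array([[312.8897,   0.    , 281.959 ],
       [  0.    , 312.8897, 212.7965],
       [  0.    ,   0.    ,   1.    ]]), 'D': array([0.014, 0.   , 0.   , 0.   , 0.   ]), 'hand_eye': array([[ 1.    , -0.0007,  0.001 , -0.0002],
       [ 0.0004,  0.9679,  0.2514, -0.0707],
       [-0.0011, -0.2514,  0.9679, -0.1791],
       [ 0.    ,  0.    ,  0.    ,  1.    ]])} 0.0188
{'t': 0.1, 'qpos': array([64.7681, 17.212 , 87.175 , -0.0008, 75.6701, -3.8147]), 'qd': array([ 0.0868, -0.1409, -0.0867, -0.0242, -0.0524,  0.0109]), 'joint_torque': array([  0.0001, -53.2639, -35.3286,   0.0709,   0.0234,  -0.    ]), 'tcp_pos': array([0.2007, 0.5118, 0.205 ]), 'orientation': array([[ 0.3652,  0.9309, -0.0004],
       [ 0.9309, -0.3652, -0.0009],
       [-0.001 , -0.0001, -1.    ]]), 'force': array([ 0.8567, -0.3838,  0.3892]), 'torque': array([-0.029 ,  0.0645,  0.0215]), 'grip_width': 1.000721048180209}
```

View pics/top0.png

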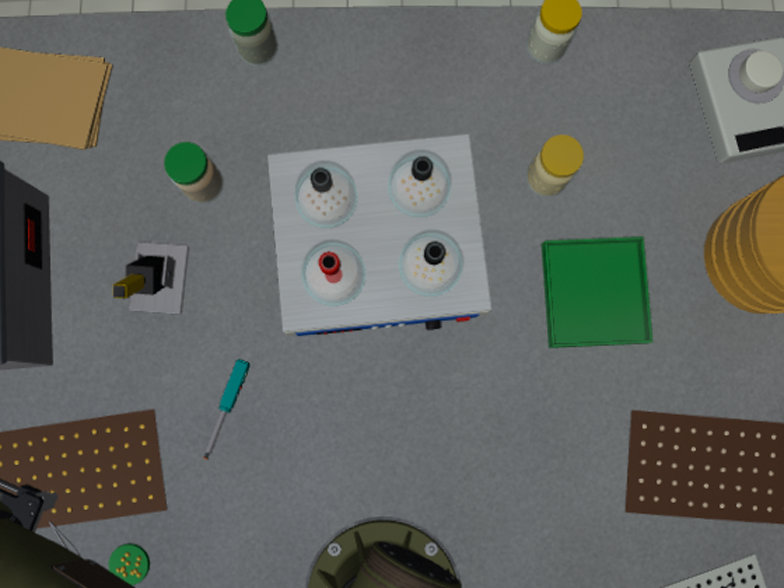

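View pics/side0.png

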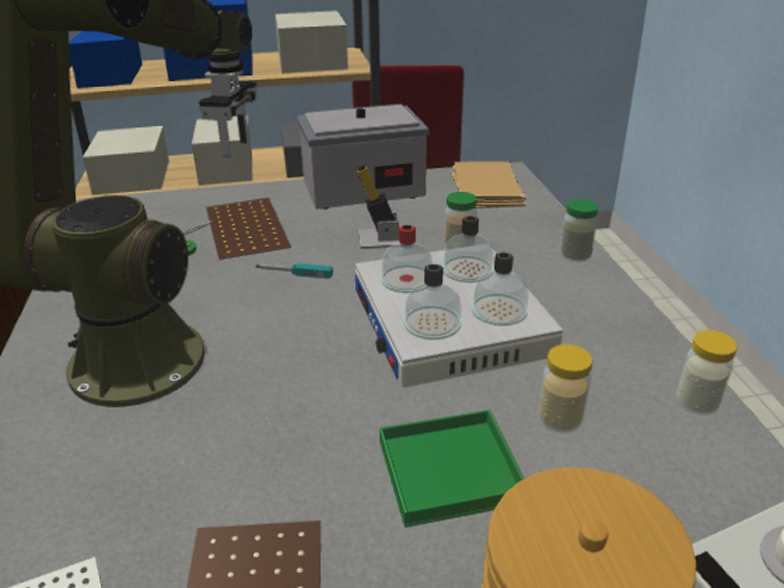

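The top view shows the red-collared bell at (329,262), the yellow probe leaning in its stand at (130,287), and the green tray at (597,292). Look-alikes: the teal screwdriver at (235,385) for the probe, and the black-collared bells at (320,180), (422,168) and (434,252) for the bell. The side view agrees: red collar at (407,235), yellow handle at (367,183). I'll check the choice in close crops.

```bash
python3 - <<'E'
import cv2, numpy as np
from station import env
t=env.camera("top")[...,::-1]; s=env.camera("side")[...,::-1]
cv2.imwrite("pics/t_raw.png",t);cv2.imwrite("pics/s_raw.png",s)
def crop(im,x,y,w=80,h=60,k=5):
    c=cv2.resize(im[y:y+h,x:x+w],None,fx=k,fy=k,interpolation=cv2.INTER_CUBIC)
    for i in range(0,w,10): cv2.line(c,(i*k,0),(i*k,6 if i%20 else 14),(255,255,255),1)
    for i in range(0,h,10): cv2.line(c,(0,i*k),(6 if i%20 else 14,i*k),(255,255,255),1)
    cv2.putText(c,f"{x},{y}",(20,25),0,.5,(255,255,255),1);return c
cv2.imwrite("pics/crops.png",np.vstack([np.hstack([crop(t,200,165),crop(t,70,165)]),np.hstack([crop(s,260,155),crop(s,240,115)])]))
E
```

```text
(no output)
```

View pics/crops.png

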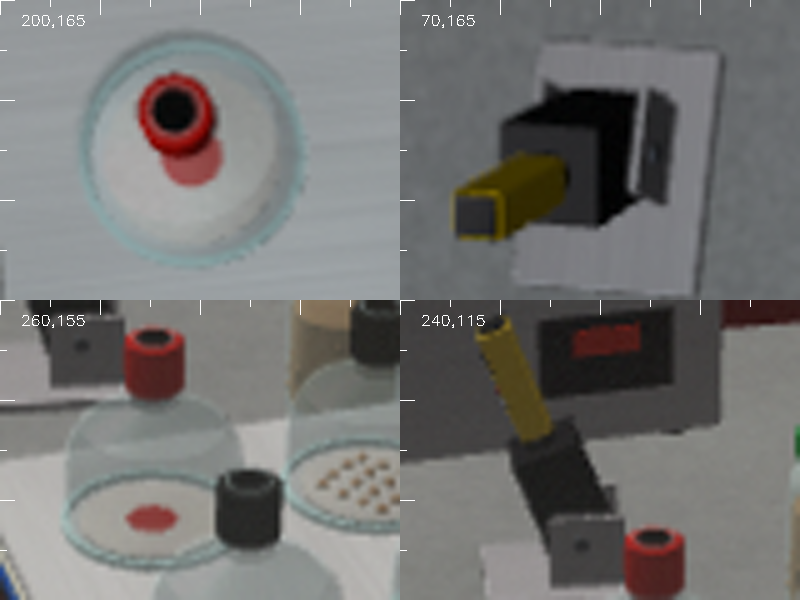

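Crops confirm the red-collared bell over the red dot (top px 234.8,186.2; dot 238,195.8) and the yellow square-handled thermometer (handle end top px 85.2,207.4; side px 258,119.8).

```bash
cat > h.py <<'E'
import cv2, numpy as np
from station import env
np.set_printoptions(precision=4,suppress=True)
def ray(n,p,T=None):
    c=env.calibration(n); E=c["extrinsics"] if T is None else T@c["hand_eye"]
    u=cv2.undistortPoints(np.array([[p]],float),np.array(c["K"]),np.array(c["D"]))[0,0]
    d=E[:3,:3]@np.array([*u,1]); return E[:3,3],d/np.linalg.norm(d)
def tri(*rs):
    P=[np.eye(3)-np.outer(d,d) for o,d in rs]
    x=np.linalg.solve(sum(P),sum(p@r[0] for p,r in zip(P,rs)))
    return x,[round(1e3*np.linalg.norm(p@(x-r[0])),1) for p,r in zip(P,rs)]
def onz(r,z): return r[0]+r[1]*(z-r[0][2])/r[1][2]
def T():
    o=env.get_obs(); M=np.eye(4); M[:3,:3]=o["orientation"]; M[:3,3]=o["tcp_pos"]; return M
E
python3 - <<'E'
from h import *
R=ray
print("collar tri",tri(R("top",(234.8,186.2)),R("side",(290.4,162.2))),"z.183",onz(R("top",(234.8,186.2)),.183),onz(R("side",(290.4,162.2)),.184))
print("dot tri",tri(R("top",(238,195.8)),R("side",(290,198.2))),onz(R("top",(238,195.8)),.072),onz(R("side",(290,198.2)),.072))
e=tri(R("top",(85.2,207.4)),R("side",(258.0,119.8)));print("handle end",e)
q=lambda x,y:((x-400)/5-.4+70,y/5-.4+165)
b=tri(R("top",q(560,172)),R("side",(267,142.2)));print("base~",b)
C=[onz(R("top",q(*p)),.008) for p in((540,43),(722,50),(698,296),(513,290))]
print("foot",np.array(C),np.mean(C,0))
for n,a in (("long",C[2]-C[1]),("long2",C[3]-C[0]),("short",C[0]-C[1]),("short2",C[3]-C[2])): print(n,np.linalg.norm(a),np.degrees(np.arctan2(a[1],a[0])))
s=1.4
P=[onz(R("top",((x+.5)/s-.5,(y+.5)/s-.5)),z) for x,y,z in((268,155,.07),(470,135,.07),(491,310,.07),(284,331,.07),(543,240,.03),(642,237,.03),(652,345,.03),(550,347,.03))]
print(np.array(P),"plate",np.mean(P[:4],0),"tray",np.mean(P[4:],0))
for x,y in((320,177),(422,163),(434,250)): print("bellcollar",onz(R("top",(x/s,y/s)),.183))
for x,y in((186,162),(562,157)): print("jar",onz(R("top",(x/s,y/s)),.126))
E
```

```text
collar tri (array([0.5209, 0.0773, 0.1816]), [np.float64(0.1), np.float64(0.1)]) z.183 [0.5206 0.0772 0.183 ] [0.5201 0.0727 0.184 ]
dot tri (array([0.5197, 0.0782, 0.07  ]), [np.float64(0.6), np.float64(0.6)]) [0.5188 0.0781 0.072 ] [0.5196 0.075  0.072 ]
handle end (array([0.479 , 0.3873, 0.1819]), [np.float64(0.3), np.float64(0.3)])
base~ (array([0.5065, 0.3786, 0.1059]), [np.float64(1.6), np.float64(1.6)])
foot [[0.587  0.4233 0.008 ]
 [0.5827 0.3337 0.008 ]
 [0.4635 0.3417 0.008 ]
 [0.4668 0.4317 0.008 ]] [0.525  0.3826 0.008 ]
long 0.11941057595204824 176.17427842024588
long2 0.1205071145416328 176.012429752174
short 0.08967383989881839 87.22285955433514
short2 0.09004084154072858 87.91625121800442
[[ 0.7204  0.1878  0.07  ]
 [ 0.7525 -0.1477  0.07  ]
 [ 0.4597 -0.1747  0.07  ]
 [ 0.4277  0.1572  0.07  ]
 [ 0.5822 -0.2714  0.03  ]
 [ 0.587  -0.441   0.03  ]
 [ 0.4039 -0.4484  0.03  ]
 [ 0.4021 -0.2769  0.03  ]] plate [0.5901 0.0056 0.07  ] tray [ 0.4938 -0.3594  0.03  ]
bellcollar [0.6474 0.0909 0.183 ]
bellcollar [ 0.6679 -0.0614  0.183 ]
bellcollar [ 0.5355 -0.0771  0.183 ]
jar [0.6917 0.3092 0.126 ]
jar [ 0.6956 -0.2862  0.126 ]
```

Plan: keep the tool pointing down with its jaws along world y (yaw 90°), and hover over the red collar first.

Emit:
drive_tool([
  {"xyz": [0,0,-0.02],"angular": [0,0,-7.13],"hand": 1},
  {"xyz": [0,0,-0.02],"angular": [0,0,-7.13],"hand": 1},
  {"xyz": [0,0,-0.02],"angular": [0,0,-7.13],"hand": 1},
])

```text
t: 0.45
tcp_pos: [0.2007, 0.5118, 0.266]
orientation: [[-0.006, 1.0, -0.0], [1.0, 0.006, -0.001], [-0.001, -0.0, -1.0]]
force: [0.4, -0.5, 0.4]
grip_width: 1.004
```

Emit:
drive_tool([
  {"xyz": [-0.031,0.023,0],"angular": [0,0,0],"hand": 1},
  {"xyz": [-0.031,0.023,0],"angular": [0,0,0],"hand": 1},
  {"xyz": [-0.031,0.023,0],"angular": [0,0,0],"hand": 1},
  {"xyz": [-0.031,0.023,0],"angular": [0,0,0],"hand": 1},
  {"xyz": [-0.031,0.023,0],"angular": [0,0,0],"hand": 1},
])

```text
t: 0.87
tcp_pos: [0.3163, 0.3553, 0.2654]
orientation: [[0.0, 1.0, 0.0], [1.0, -0.0, -0.0], [-0.0, 0.0, -1.0]]
force: [1.1, 0.4, -0.3]
grip_width: 1.003
```

Emit:
drive_tool([
  {"xyz": [-0.031,0.023,0],"angular": [0,0,0],"hand": 1},
  {"xyz": [-0.031,0.023,0],"angular": [0,0,0],"hand": 1},
  {"xyz": [-0.031,0.023,0],"angular": [0,0,0],"hand": 1},
  {"xyz": [-0.031,0.023,0],"angular": [0,0,0],"hand": 1},
  {"xyz": [-0.031,0.023,0],"angular": [0,0,0],"hand": 1},
])

```text
t: 1.28
tcp_pos: [0.4314, 0.2001, 0.2655]
orientation: [[0.0, 1.0, 0.0], [1.0, -0.0, 0.0], [0.0, 0.0, -1.0]]
force: [0.5, -0.3, 1.3]
grip_width: 1.002
```

Emit:
drive_tool([
  {"xyz": [-0.031,0.023,0],"angular": [0,0,0],"hand": 1},
  {"xyz": [-0.031,0.023,0],"angular": [0,0,0],"hand": 1},
  {"xyz": [-0.031,0.023,0],"angular": [0,0,0],"hand": 1},
  {"xyz": [-0.031,0.023,0],"angular": [0,0,0],"hand": 1},
  {"xyz": [0,0,0],"angular": [0,0,0],"hand": 1},
])

```text
t: 1.7
tcp_pos: [0.5249, 0.0733, 0.2646]
orientation: [[0.005, 1.0, -0.001], [1.0, -0.005, -0.001], [-0.001, -0.001, -1.0]]
force: [-0.1, -0.2, -0.0]
grip_width: 1.0
```

```bash
python3 - <<'E'
from h import *
M=T();print(M,env.get_obs()["t"])
w=env.camera("wrist")[...,::-1]
cv2.imwrite("pics/w1.png",w)
E
```

```text
[[ 0.0048  1.     -0.0008  0.5249]
 [ 1.     -0.0048 -0.001   0.0733]
 [-0.001  -0.0008 -1.      0.2646]
 [ 0.      0.      0.      1.    ]] 1.7
```

View pics/w1.png

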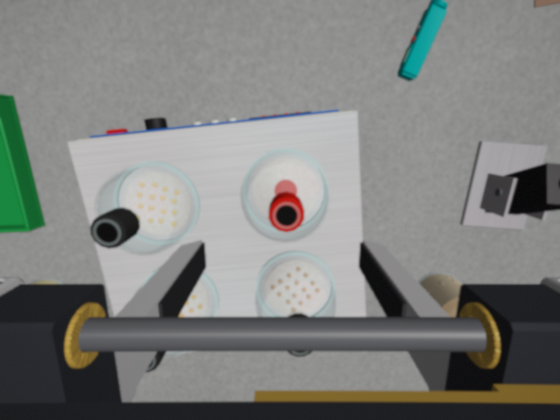

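The wrist view shows the red collar's top at (286.5,211) and the dot's upper edge near (286,181), with the fingers either side.

```bash
python3 - <<'E'
from h import *
M=T(); r=ray("wrist",(286.5,211),M)
print(onz(r,.183), tri(r,ray("top",(234.8,186.2)),ray("side",(290.4,162.2))))
w=cv2.imread("pics/w1.png")
h=cv2.cvtColor(w,cv2.COLOR_BGR2HSV); m=((h[...,0]<8)|(h[...,0]>172))&(h[...,1]>60)
ys,xs=np.nonzero(m[170:240,260:315]); ys=ys+170; xs=xs+260
print(xs.min(),xs.max(),ys.min(),ys.max())
for y in range(178,200,3):
    c=xs[ys==y]; print(y,c.min() if len(c) else 0,c.max() if len(c) else 0)
print("dot top edge -> x", onz(ray("wrist",(286,ys.min()-.5),M),.072))
E
```

```text
[0.5189 0.0786 0.183 ] (array([0.5205, 0.078 , 0.181 ]), [np.float64(1.2), np.float64(0.7), np.float64(0.7)])
269 303 180 231
178 0 0
181 280 290
184 277 294
187 275 295
190 275 296
193 275 296
196 275 296
199 273 299
dot top edge -> x [0.5082 0.0797 0.072 ]
```

Emit:
drive_tool([
  {"xyz": [0.005,-0.005,0.02],"angular": [0,0,0],"hand": 1},
  {"xyz": [0,0,0.03],"angular": [0,0,0],"hand": 1},
  {"xyz": [0,0,0.03],"angular": [0,0,0],"hand": 1},
  {"xyz": [0,0,0.02],"angular": [0,0,0],"hand": 1},
  {"xyz": [0,0,0.012],"angular": [0,0,0],"hand": 1},
])

```text
t: 2.17
tcp_pos: [0.5161, 0.0837, 0.151]
orientation: [[-0.0, 1.0, -0.003], [1.0, 0.0, -0.0], [-0.0, -0.003, -1.0]]
force: [0.0, 0.2, 0.6]
grip_width: 1.001
```

Emit:
drive_tool([
  {"xyz": [0,0,0],"angular": [0,0,0],"hand": 0.5},
  {"xyz": [0,0,0],"angular": [0,0,0],"hand": 0.4},
  {"xyz": [0,0,0],"angular": [0,0,0],"hand": 0.3},
  {"xyz": [0,0,0],"angular": [0,0,0],"hand": 0.2},
  {"xyz": [0,0,0],"angular": [0,0,0],"hand": 0.2},
], newtons=15)

```text
t: 2.58
tcp_pos: [0.5179, 0.083, 0.1544]
orientation: [[0.0, 1.0, 0.002], [1.0, -0.0, 0.0], [0.0, 0.002, -1.0]]
force: [0.5, 0.2, -0.2]
grip_width: 0.682
```

Emit:
drive_tool([
  {"xyz": [0,0,0],"angular": [0,0,0],"hand": 0.1},
  {"xyz": [0,0,0],"angular": [0,0,0],"hand": 0.1},
  {"xyz": [0,0,0],"angular": [0,0,0],"hand": 0.1},
])

```text
t: 2.83
tcp_pos: [0.5177, 0.0828, 0.1537]
orientation: [[0.001, 1.0, 0.0], [1.0, -0.001, -0.0], [-0.0, 0.0, -1.0]]
force: [-0.2, -1.4, 1.3]
grip_width: 0.469
```

Emit:
drive_tool([
  {"xyz": [-0.005,0.002,0],"angular": [0,0,0],"hand": 0.5},
  {"xyz": [0,0,0],"angular": [0,0,0],"hand": 0.46},
  {"xyz": [0,0,0],"angular": [0,0,0],"hand": 0.4},
  {"xyz": [0,0,0],"angular": [0,0,0],"hand": 0.2},
  {"xyz": [0,0,0],"angular": [0,0,0],"hand": 0.1},
])

```text
t: 3.25
tcp_pos: [0.5196, 0.0778, 0.1534]
orientation: [[0.001, 1.0, -0.0], [1.0, -0.001, -0.0], [-0.0, -0.0, -1.0]]
force: [0.3, -0.8, -0.0]
grip_width: 0.333
```

Emit:
drive_tool([
  {"xyz": [0,0,0],"angular": [0,0,0],"hand": 0.1},
  {"xyz": [0,0,0],"angular": [0,0,0],"hand": 0.1},
  {"xyz": [0,0,0],"angular": [0,0,0],"hand": 0.1},
  {"xyz": [0,0,0],"angular": [0,0,0],"hand": 0.1},
  {"xyz": [0,0,0],"angular": [0,0,0],"hand": 0.1},
])

```text
t: 3.67
tcp_pos: [0.5196, 0.0779, 0.1534]
orientation: [[0.0, 1.0, -0.0], [1.0, -0.0, 0.0], [0.0, -0.0, -1.0]]
force: [-0.8, -0.4, -1.5]
grip_width: 0.336
```

Emit:
drive_tool([
  {"xyz": [0,0,-0.008],"angular": [0,0,0],"hand": 0.1},
  {"xyz": [0,0,-0.02],"angular": [0,0,0],"hand": 0.1},
  {"xyz": [0,0,-0.03],"angular": [0,0,0],"hand": 0.1},
  {"xyz": [0,0,-0.03],"angular": [0,0,0],"hand": 0.1},
  {"xyz": [0,0,-0.03],"angular": [0,0,0],"hand": 0.1},
])

```text
t: 4.08
tcp_pos: [0.5193, 0.0779, 0.2734]
orientation: [[0.0, 1.0, 0.0], [1.0, -0.0, 0.0], [0.0, 0.0, -1.0]]
force: [0.5, 0.3, -1.8]
grip_width: 0.333
```

Emit:
drive_tool([
  {"xyz": [0,0,-0.02],"angular": [0,0,0],"hand": 0.1},
  {"xyz": [0,0,-0.012],"angular": [0,0,0],"hand": 0.1},
  {"xyz": [0,0,0],"angular": [0,0,0],"hand": 0.1},
  {"xyz": [0,0,0],"angular": [0,0,0],"hand": 0.1},
])

```text
t: 4.42
tcp_pos: [0.5196, 0.0779, 0.3036]
orientation: [[0.0, 1.0, 0.0], [1.0, -0.0, 0.0], [0.0, 0.0, -1.0]]
force: [0.4, -0.3, -2.4]
grip_width: 0.338
```

```bash
python3 - <<'E'
from h import *
print(T()[:3,3],env.get_obs()["grip_width"],env.get_obs()["force"])
t=env.camera("top")[...,::-1];s=env.camera("side")[...,::-1]
cv2.imwrite("pics/t2_raw.png",t)
cv2.imwrite("pics/lift.png",np.vstack([cv2.resize(t[140:260,180:340],(640,480)),])); 
cv2.imwrite("pics/lift.png",cv2.resize(s[40:260,220:460],(654,600)))
E
```

```text
[0.5196 0.0779 0.3036] 0.3382132177276415 [ 0.3991 -0.299  -2.3766]
```

View pics/lift.png

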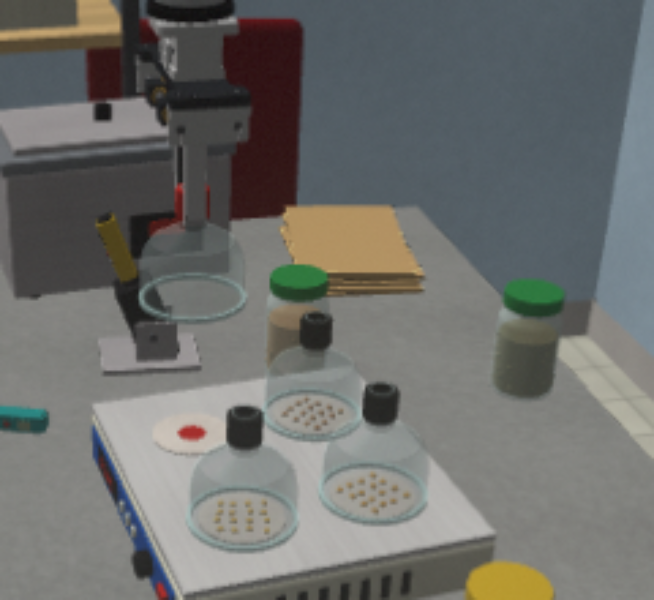

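The bell hangs upright in the jaws and the bare blotter's dot is visible at crop (192,433). Next I carry it to the tray.

Emit:
drive_tool([
  {"xyz": [-0.015,0,0],"angular": [0,0,0],"hand": 0.1},
  {"xyz": [-0.025,-0.002,0],"angular": [0,0,0],"hand": 0.1},
  {"xyz": [-0.033,-0.002,0],"angular": [0,0,0],"hand": 0.1},
  {"xyz": [-0.033,-0.002,0],"angular": [0,0,0],"hand": 0.1},
  {"xyz": [-0.033,-0.002,0],"angular": [0,0,0],"hand": 0.1},
])

```text
t: 4.93
tcp_pos: [0.5109, -0.0624, 0.3023]
orientation: [[-0.0, 1.0, -0.002], [1.0, 0.0, 0.0], [0.0, -0.002, -1.0]]
force: [0.7, -0.2, -1.9]
grip_width: 0.338
```

Emit:
drive_tool([
  {"xyz": [-0.033,-0.002,0],"angular": [0,0,0],"hand": 0.1},
  {"xyz": [-0.033,-0.002,0],"angular": [0,0,0],"hand": 0.1},
  {"xyz": [-0.033,-0.002,0],"angular": [0,0,0],"hand": 0.1},
  {"xyz": [-0.033,-0.002,0],"angular": [0,0,0],"hand": 0.1},
  {"xyz": [-0.033,-0.002,0],"angular": [0,0,0],"hand": 0.1},
])

```text
t: 5.35
tcp_pos: [0.5008, -0.2276, 0.3023]
orientation: [[0.001, 1.0, -0.002], [1.0, -0.001, 0.001], [0.001, -0.002, -1.0]]
force: [0.4, 1.5, -2.0]
grip_width: 0.337
```

Emit:
drive_tool([
  {"xyz": [-0.033,-0.002,0],"angular": [0,0,0],"hand": 0.1},
  {"xyz": [-0.033,-0.002,0],"angular": [0,0,0],"hand": 0.1},
  {"xyz": [-0.033,-0.002,0],"angular": [0,0,0],"hand": 0.1},
  {"xyz": [-0.022,-0.002,0],"angular": [0,0,0],"hand": 0.1},
  {"xyz": [-0.012,0,0],"angular": [0,0,0],"hand": 0.1},
])

```text
t: 5.77
tcp_pos: [0.4925, -0.3614, 0.3016]
orientation: [[0.003, 1.0, -0.002], [1.0, -0.003, 0.001], [0.001, -0.002, -1.0]]
force: [-0.2, -0.2, -1.6]
grip_width: 0.336
```

Emit:
drive_tool([
  {"xyz": [0,0,0],"angular": [0,0,0],"hand": 0.1},
  {"xyz": [0,0,0],"angular": [0,0,0],"hand": 0.1},
  {"xyz": [0,0,0],"angular": [0,0,0],"hand": 0.1},
])

```text
t: 6.02
tcp_pos: [0.4938, -0.3579, 0.3033]
orientation: [[-0.001, 1.0, -0.0], [1.0, 0.001, 0.001], [0.001, -0.0, -1.0]]
force: [-0.1, -0.0, -1.8]
grip_width: 0.339
```

Emit:
drive_tool([
  {"xyz": [0,0,0.02],"angular": [0,0,0],"hand": 0.1},
  {"xyz": [0,0,0.035],"angular": [0,0,0],"hand": 0.1},
  {"xyz": [0,0,0.04],"angular": [0,0,0],"hand": 0.1},
  {"xyz": [0,0,0.04],"angular": [0,0,0],"hand": 0.1},
  {"xyz": [0,0,0.035],"angular": [0,0,0],"hand": 0.1},
])

```text
t: 6.43
tcp_pos: [0.4935, -0.3572, 0.1315]
orientation: [[-0.001, 1.0, -0.0], [1.0, 0.001, 0.0], [0.0, -0.0, -1.0]]
force: [1.3, 0.3, -1.6]
grip_width: 0.335
```

Emit:
drive_tool([
  {"xyz": [0,0,0.02],"angular": [0,0,0],"hand": 0.1},
  {"xyz": [0,0,0.01],"angular": [0,0,0],"hand": 0.1},
  {"xyz": [0,0,0.005],"angular": [0,0,0],"hand": 0.1},
  {"xyz": [0,0,0.002],"angular": [0,0,0],"hand": 0.1},
  {"xyz": [0,0,0],"angular": [0,0,0],"hand": 0.1},
])

```text
t: 6.85
tcp_pos: [0.494, -0.3591, 0.0977]
orientation: [[-0.0, 1.0, 0.001], [1.0, 0.0, -0.001], [-0.001, 0.001, -1.0]]
force: [0.5, -0.1, -1.3]
grip_width: 0.342
```

Emit:
drive_tool([
  {"xyz": [0,0,0],"angular": [0,0,0],"hand": 0.1},
  {"xyz": [0,0,0.001],"angular": [0,0,0],"hand": 0.1},
  {"xyz": [0,0,0.001],"angular": [0,0,0],"hand": 0.1},
  {"xyz": [0,0,0],"angular": [0,0,0],"hand": 0.1},
])

```text
t: 7.18
tcp_pos: [0.4935, -0.3592, 0.0948]
orientation: [[0.001, 1.0, 0.0], [1.0, -0.001, -0.0], [-0.0, 0.0, -1.0]]
force: [0.1, -0.3, -1.6]
grip_width: 0.336
```

Emit:
drive_tool([
  {"xyz": [0,0,0.0015],"angular": [0,0,0],"hand": 0.1},
  {"xyz": [0,0,0.0015],"angular": [0,0,0],"hand": 0.1},
  {"xyz": [0,0,0.001],"angular": [0,0,0],"hand": 0.1},
  {"xyz": [0,0,0],"angular": [0,0,0],"hand": 0.1},
  {"xyz": [0,0,0],"angular": [0,0,0],"hand": 0.1},
])

```text
t: 7.6
tcp_pos: [0.4934, -0.3591, 0.0903]
orientation: [[0.0, 1.0, -0.0], [1.0, -0.0, 0.0], [0.0, -0.0, -1.0]]
force: [-0.3, 0.1, -2.0]
grip_width: 0.339
```

Emit:
drive_tool([
  {"xyz": [0,0,0.001],"angular": [0,0,0],"hand": 0.1},
  {"xyz": [0,0,0.0005],"angular": [0,0,0],"hand": 0.1},
  {"xyz": [0,0,0.0005],"angular": [0,0,0],"hand": 0.1},
  {"xyz": [0,0,0],"angular": [0,0,0],"hand": 0.1},
])

```text
t: 7.93
tcp_pos: [0.4934, -0.3592, 0.0884]
orientation: [[0.001, 1.0, -0.0], [1.0, -0.001, -0.0], [-0.0, -0.0, -1.0]]
force: [0.7, 0.1, -1.6]
grip_width: 0.34
```

Emit:
drive_tool([
  {"xyz": [0,0,0.0005],"angular": [0,0,0],"hand": 0.1},
  {"xyz": [0,0,0],"angular": [0,0,0],"hand": 0.1},
  {"xyz": [0,0,0],"angular": [0,0,0],"hand": 0.1},
])

```text
t: 8.18
tcp_pos: [0.4935, -0.3593, 0.0883]
orientation: [[0.001, 1.0, 0.0], [1.0, -0.001, -0.0], [-0.0, 0.0, -1.0]]
force: [-0.9, -1.7, 3.9]
grip_width: 0.339
```

Emit:
drive_tool([
  {"xyz": [0,0,0.0005],"angular": [0,0,0],"hand": 0.1},
  {"xyz": [0,0,0],"angular": [0,0,0],"hand": 0.1},
  {"xyz": [0,0,0],"angular": [0,0,0],"hand": 0.1},
])

```text
t: 8.43
tcp_pos: [0.4935, -0.3594, 0.0882]
orientation: [[0.001, 1.0, 0.001], [1.0, -0.001, -0.001], [-0.001, 0.001, -1.0]]
force: [-1.6, -0.3, 6.4]
grip_width: 0.337
```

Firm contact with the tray floor. Releasing, rising, and crossing to the probe side.

Emit:
drive_tool([
  {"xyz": [0,0,0],"angular": [0,0,0],"hand": 0.6},
  {"xyz": [0,0,0],"angular": [0,0,0],"hand": 0.6},
  {"xyz": [0,0,0],"angular": [0,0,0],"hand": 0.6},
  {"xyz": [0,0,0],"angular": [0,0,0],"hand": 0.6},
  {"xyz": [0,0,0],"angular": [0,0,0],"hand": 0.6},
])

```text
t: 8.85
tcp_pos: [0.4934, -0.3591, 0.0873]
orientation: [[0.0, 1.0, -0.0], [1.0, -0.0, 0.0], [0.0, -0.0, -1.0]]
force: [-0.3, 0.6, -0.5]
grip_width: 0.598
```

Emit:
drive_tool([
  {"xyz": [0,0,-0.01],"angular": [0,0,0],"hand": 0.6},
  {"xyz": [0,0,-0.03],"angular": [0,0,0],"hand": 0.6},
  {"xyz": [0,0,-0.04],"angular": [0,0,0],"hand": 0.6},
  {"xyz": [0,0,-0.04],"angular": [0,0,0],"hand": 0.6},
  {"xyz": [0,0,-0.04],"angular": [0,0,0],"hand": 0.6},
])

```text
t: 9.27
tcp_pos: [0.4931, -0.3588, 0.2502]
orientation: [[0.0, 1.0, 0.0], [1.0, -0.0, -0.0], [-0.0, 0.0, -1.0]]
force: [0.3, 0.3, -0.2]
grip_width: 0.598
```

Emit:
drive_tool([
  {"xyz": [0.037,-0.002,0],"angular": [0,0,0],"hand": 0.6},
  {"xyz": [0.038,-0.002,0],"angular": [0,0,0],"hand": 0.6},
  {"xyz": [0.038,-0.002,0],"angular": [0,0,0],"hand": 0.6},
  {"xyz": [0.038,-0.002,0],"angular": [0,0,0],"hand": 0.6},
  {"xyz": [0.038,-0.002,0],"angular": [0,0,0],"hand": 0.6},
])

```text
t: 9.68
tcp_pos: [0.483, -0.1684, 0.2483]
orientation: [[0.001, 1.0, 0.001], [1.0, -0.001, -0.0], [-0.0, 0.001, -1.0]]
force: [0.5, 0.8, 0.2]
grip_width: 0.596
```

Emit:
drive_tool([
  {"xyz": [0.038,-0.002,0],"angular": [0,0,0],"hand": 0.6},
  {"xyz": [0.038,-0.002,0],"angular": [0,0,0],"hand": 0.6},
  {"xyz": [0.038,-0.002,0],"angular": [0,0,0],"hand": 0.6},
  {"xyz": [0.038,-0.002,0],"angular": [0,0,0],"hand": 0.6},
  {"xyz": [0.038,-0.002,0],"angular": [0,0,0],"hand": 0.6},
])

```text
t: 10.1
tcp_pos: [0.4731, 0.0217, 0.2484]
orientation: [[0.001, 1.0, 0.001], [1.0, -0.001, -0.0], [-0.0, 0.001, -1.0]]
force: [0.3, -0.2, -0.0]
grip_width: 0.6
```

Emit:
drive_tool([
  {"xyz": [0.038,-0.002,0],"angular": [0,0,0],"hand": 0.7},
  {"xyz": [0.038,-0.002,0],"angular": [0,0,0],"hand": 0.8},
  {"xyz": [0.038,-0.002,0],"angular": [0,0,0],"hand": 0.8},
  {"xyz": [0.038,-0.002,0],"angular": [0,0,0],"hand": 0.8},
  {"xyz": [0.038,-0.002,0],"angular": [0,0,0],"hand": 0.8},
])

```text
t: 10.52
tcp_pos: [0.4631, 0.2118, 0.2485]
orientation: [[0.0, 1.0, 0.001], [1.0, -0.0, 0.0], [0.0, 0.001, -1.0]]
force: [0.4, -0.3, -0.0]
grip_width: 0.798
```

Emit:
drive_tool([
  {"xyz": [0.038,-0.002,0],"angular": [0,0,0],"hand": 0.8},
  {"xyz": [0.038,-0.002,0],"angular": [0,0,0],"hand": 0.8},
  {"xyz": [0.038,-0.002,0],"angular": [0,0,0],"hand": 0.8},
  {"xyz": [0.038,0,0],"angular": [0,0,0],"hand": 0.8},
  {"xyz": [0.028,0,0],"angular": [0,0,0],"hand": 0.8},
])

```text
t: 10.93
tcp_pos: [0.4569, 0.3926, 0.2481]
orientation: [[-0.001, 1.0, 0.0], [1.0, 0.001, 0.001], [0.001, 0.0, -1.0]]
force: [0.2, -0.6, 0.9]
grip_width: 0.799
```

Emit:
drive_tool([
  {"xyz": [0,0,0],"angular": [0,0,4],"hand": 0.8},
  {"xyz": [0,0,0],"angular": [-6.67,0,0],"hand": 0.8},
  {"xyz": [0,0,0],"angular": [-6.67,0,0],"hand": 0.8},
  {"xyz": [0,0,0],"angular": [-6.66,0,0],"hand": 0.8},
])

```text
t: 11.27
tcp_pos: [0.4581, 0.3902, 0.2488]
orientation: [[0.069, 0.935, 0.347], [0.998, -0.066, -0.022], [0.002, 0.348, -0.938]]
force: [0.4, 0.0, 0.2]
grip_width: 0.801
```

Emit:
drive_tool([
  {"xyz": [0,0,0],"angular": [0,0,0],"hand": 0.8},
  {"xyz": [0,0,0],"angular": [0,0,0],"hand": 0.8},
  {"xyz": [0,0,0],"angular": [0,0,0],"hand": 0.8},
])

```text
t: 11.52
tcp_pos: [0.458, 0.39, 0.2483]
orientation: [[0.071, 0.938, 0.34], [0.998, -0.067, -0.023], [0.001, 0.34, -0.94]]
force: [-0.8, 0.7, 0.2]
grip_width: 0.798
```

```bash
python3 - <<'E'
from h import *
M=T();print(M,env.get_obs()["t"]); np.save("M3.npy",M)
w=env.camera("wrist")[...,::-1];cv2.imwrite("pics/w3_raw.png",w)
t=env.camera("top")[...,::-1];cv2.imwrite("pics/t3_raw.png",t)
s=env.camera("side")[...,::-1];cv2.imwrite("pics/s3_raw.png",s)
a=cv2.resize(w[100:340,160:400],(480,480),interpolation=cv2.INTER_CUBIC)
b=cv2.resize(t[150:270,370:490],(320,320),interpolation=cv2.INTER_CUBIC)
c=cv2.resize(s[225:375,260:380],(128,160)); pad=np.zeros((160,320,3),np.uint8); pad[:,:128]=c
cv2.imwrite("pics/m3.png",np.hstack([a,np.vstack([b,pad])]))
E
```

```text
[[ 0.0705  0.9379  0.3396  0.458 ]
 [ 0.9975 -0.0666 -0.0234  0.39  ]
 [ 0.0007  0.3404 -0.9403  0.2483]
 [ 0.      0.      0.      1.    ]] 11.5167
```

View pics/m3.png

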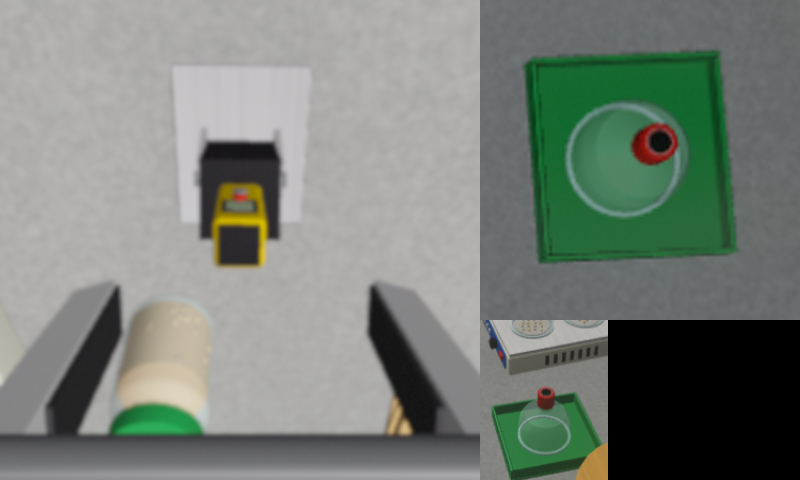

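The bell stands upright in the tray, well inside its walls. The wrist crop shows the handle's end face centred at (239,244), full px (279.3,221.8), and square to the jaws.

```bash
python3 - <<'E'
from h import *
M=np.load("M3.npy"); rs=[ray("wrist",(279.25,221.75),M),ray("top",(85.2,207.4)),ray("side",(258.0,119.8))]
x,res=tri(*rs);print(x,res)
print("pair wrist-side",tri(rs[0],rs[2]),"wrist-top",tri(rs[0],rs[1]))
loc=M[:3,:3].T@(x-M[:3,3]);print("handle end in tool",loc)
print("tool move so that hold point is 42mm below end:",loc+np.array([0,0,.042+env.hold_point_z]))
# dot, uncovered
t=cv2.imread("pics/t3_raw.png");s=cv2.imread("pics/s3_raw.png")
for n,im in(("top",t),("side",s)):
    h=cv2.cvtColor(im,cv2.COLOR_BGR2HSV);m=(((h[...,0]<8)|(h[...,0]>172))&(h[...,1]>110)).astype(np.uint8)
    k,_,st,ce=cv2.connectedComponentsWithStats(m)
    for i in range(1,k):
        if st[i,4]>25 and 150<ce[i][1]<230 and 200<ce[i][0]<330: print(n,ce[i],st[i],onz(ray(n,ce[i]),.072))
E
```

```text
[0.4795 0.3858 0.184 ] [np.float64(2.0), np.float64(1.3), np.float64(1.5)]
pair wrist-side (array([0.4802, 0.3853, 0.1838]), [np.float64(1.6), np.float64(1.6)]) wrist-top (array([0.478 , 0.3853, 0.1888]), [np.float64(0.6), np.float64(0.6)])
handle end in tool [-0.0027 -0.0014  0.0678]
tool move so that hold point is 42mm below end: [-0.0027 -0.0014  0.1286]
top [237.7699 195.7699] [232 190  12  12 113] [0.5188 0.0786 0.072 ]
side [289.7368 198.1053] [285 196  10   5  38] [0.519  0.0757 0.072 ]
```

Emit:
drive_tool([
  {"xyz": [-0.003,-0.001,0.025],"angular": [0,0,0],"hand": 0.8},
  {"xyz": [0,0,0.035],"angular": [0,0,0],"hand": 0.8},
  {"xyz": [0,0,0.035],"angular": [0,0,0],"hand": 0.8},
  {"xyz": [0,0,0.022],"angular": [0,0,0],"hand": 0.7},
  {"xyz": [0,0,0.01],"angular": [0,0,0],"hand": 0.6},
], newtons=10)

```text
t: 12.08
tcp_pos: [0.5003, 0.3825, 0.1241]
orientation: [[0.072, 0.939, 0.337], [0.997, -0.067, -0.027], [-0.003, 0.338, -0.941]]
force: [-0.2, 0.8, 0.1]
grip_width: 0.697
```

Emit:
drive_tool([
  {"xyz": [0,0,0],"angular": [0,0,0],"hand": 0.5},
  {"xyz": [0,0,0],"angular": [0,0,0],"hand": 0.4},
  {"xyz": [0,0,0],"angular": [0,0,0],"hand": 0.3},
  {"xyz": [0,0,0],"angular": [0,0,0],"hand": 0.28},
])

```text
t: 12.42
tcp_pos: [0.5002, 0.3845, 0.1296]
orientation: [[0.07, 0.937, 0.343], [0.998, -0.066, -0.022], [0.002, 0.344, -0.939]]
force: [-0.1, 0.6, 0.3]
grip_width: 0.409
```

Emit:
drive_tool([
  {"xyz": [0,0,0],"angular": [0,0,0],"hand": 0.2},
  {"xyz": [0,0,0],"angular": [0,0,0],"hand": 0.15},
  {"xyz": [0,0,0],"angular": [0,0,0],"hand": 0.1},
])

```text
t: 12.67
tcp_pos: [0.5, 0.3842, 0.1285]
orientation: [[0.07, 0.937, 0.342], [0.998, -0.066, -0.023], [0.001, 0.343, -0.939]]
force: [-2.3, -0.6, 3.9]
grip_width: 0.231
```

Emit:
drive_tool([
  {"xyz": [0,0,0],"angular": [0,0,0],"hand": 0.05},
  {"xyz": [0,0,0],"angular": [0,0,0],"hand": 0.05},
  {"xyz": [0,0,0],"angular": [0,0,0],"hand": 0.05},
], newtons=30)

```text
t: 12.92
tcp_pos: [0.5, 0.3841, 0.1285]
orientation: [[0.07, 0.937, 0.342], [0.998, -0.066, -0.023], [0.001, 0.343, -0.939]]
force: [-3.2, -0.7, 6.1]
grip_width: 0.23
```

Emit:
drive_tool([
  {"xyz": [0,0,-0.003],"angular": [0,0,0],"hand": 0.05},
  {"xyz": [0,0,-0.006],"angular": [0,0,0],"hand": 0.05},
  {"xyz": [0,0,-0.01],"angular": [0,0,0],"hand": 0.05},
  {"xyz": [0,0,-0.01],"angular": [0,0,0],"hand": 0.05},
])

```text
t: 13.25
tcp_pos: [0.4897, 0.3846, 0.1558]
orientation: [[0.07, 0.937, 0.341], [0.998, -0.066, -0.024], [-0.0, 0.342, -0.94]]
force: [0.4, 0.4, -0.9]
grip_width: 0.236
```

Coming out freely, with about 1 N of weight and no sideways load.

Emit:
drive_tool([
  {"xyz": [0,0,-0.02],"angular": [0,0,0],"hand": 0.05},
  {"xyz": [0,0,-0.025],"angular": [0,0,0],"hand": 0.05},
  {"xyz": [0,0,-0.025],"angular": [0,0,0],"hand": 0.05},
  {"xyz": [0,0,-0.025],"angular": [0,0,0],"hand": 0.05},
  {"xyz": [0,0,-0.025],"angular": [0,0,0],"hand": 0.05},
])

```text
t: 13.67
tcp_pos: [0.4483, 0.3874, 0.27]
orientation: [[0.07, 0.937, 0.342], [0.998, -0.066, -0.023], [0.001, 0.342, -0.94]]
force: [0.7, 0.8, -1.1]
grip_width: 0.229
```

Emit:
drive_tool([
  {"xyz": [0,0,-0.01],"angular": [0,0,0],"hand": 0.05},
  {"xyz": [0,0,0],"angular": [6.67,0,0],"hand": 0.05},
  {"xyz": [0,0,0],"angular": [6.67,0,0],"hand": 0.05},
  {"xyz": [0,0,0],"angular": [6.66,0,0],"hand": 0.05},
  {"xyz": [0,0,0],"angular": [0,0,-4],"hand": 0.05},
])

```text
t: 14.08
tcp_pos: [0.4471, 0.387, 0.2766]
orientation: [[0.003, 1.0, -0.008], [1.0, -0.003, 0.0], [0.0, -0.008, -1.0]]
force: [-0.0, -0.9, -1.1]
grip_width: 0.234
```

Emit:
drive_tool([
  {"xyz": [0,0,0],"angular": [0,0,0],"hand": 0.05},
  {"xyz": [0,0,0],"angular": [0,0,0],"hand": 0.05},
  {"xyz": [0,0,0],"angular": [0,0,0],"hand": 0.05},
])

```text
t: 14.33
tcp_pos: [0.4453, 0.3878, 0.2772]
orientation: [[0.002, 1.0, 0.001], [1.0, -0.002, -0.0], [-0.0, 0.001, -1.0]]
force: [0.6, -0.6, -1.0]
grip_width: 0.235
```

Emit:
drive_tool([
  {"xyz": [-0.02,0.005,0],"angular": [0,0,0],"hand": 0.05},
  {"xyz": [-0.035,0.008,0],"angular": [0,0,0],"hand": 0.05},
  {"xyz": [-0.035,0.008,0],"angular": [0,0,0],"hand": 0.05},
  {"xyz": [-0.035,0.008,0],"angular": [0,0,0],"hand": 0.05},
  {"xyz": [-0.035,0.008,0],"angular": [0,0,0],"hand": 0.05},
])

```text
t: 14.75
tcp_pos: [0.4821, 0.2265, 0.2775]
orientation: [[0.001, 1.0, 0.001], [1.0, -0.001, -0.0], [-0.0, 0.001, -1.0]]
force: [0.4, 1.8, -1.5]
grip_width: 0.233
```

Emit:
drive_tool([
  {"xyz": [-0.035,0.008,0],"angular": [0,0,0],"hand": 0.05},
  {"xyz": [-0.035,0.008,0],"angular": [0,0,0],"hand": 0.05},
  {"xyz": [-0.035,0.008,0.01],"angular": [0,0,0],"hand": 0.05},
  {"xyz": [-0.03,0.008,0.02],"angular": [0,0,0],"hand": 0.05},
  {"xyz": [-0.015,0.005,0.02],"angular": [0,0,0],"hand": 0.05},
])

```text
t: 15.17
tcp_pos: [0.5198, 0.0751, 0.2274]
orientation: [[0.003, 1.0, 0.003], [1.0, -0.003, -0.001], [-0.001, 0.003, -1.0]]
force: [0.1, 0.6, -1.0]
grip_width: 0.234
```

Emit:
drive_tool([
  {"xyz": [0,0,0.02],"angular": [0,0,0],"hand": 0.05},
  {"xyz": [0,0,0.01],"angular": [0,0,0],"hand": 0.05},
  {"xyz": [0,0,0],"angular": [0,0,0],"hand": 0.05},
  {"xyz": [0,0,0],"angular": [0,0,0],"hand": 0.05},
  {"xyz": [0,0,0],"angular": [0,0,0],"hand": 0.05},
])

```text
t: 15.58
tcp_pos: [0.5199, 0.0785, 0.1986]
orientation: [[-0.0, 1.0, 0.002], [1.0, 0.0, 0.0], [0.0, 0.002, -1.0]]
force: [0.2, -0.1, 0.0]
grip_width: 0.231
```

```bash
python3 - <<'E'
from h import *
M=T();print(M,env.get_obs()["t"],env.get_obs()["force"]); np.save("M4.npy",M)
w=env.camera("wrist")[...,::-1];s=env.camera("side")[...,::-1]
cv2.imwrite("pics/w4_raw.png",w);cv2.imwrite("pics/s4_raw.png",s)
a=cv2.resize(s[120:220,255:325],(420,600),interpolation=cv2.INTER_CUBIC)
b=cv2.resize(w[90:330,205:355],(375,600),interpolation=cv2.INTER_CUBIC)
cv2.imwrite("pics/m4.png",np.hstack([a,b]))
E
```

```text
[[-0.0004  1.      0.0021  0.5199]
 [ 1.      0.0004  0.0001  0.0785]
 [ 0.0001  0.0021 -1.      0.1986]
 [ 0.      0.      0.      1.    ]] 15.5833 [ 0.1867 -0.1475  0.0187]
```

View pics/m4.png

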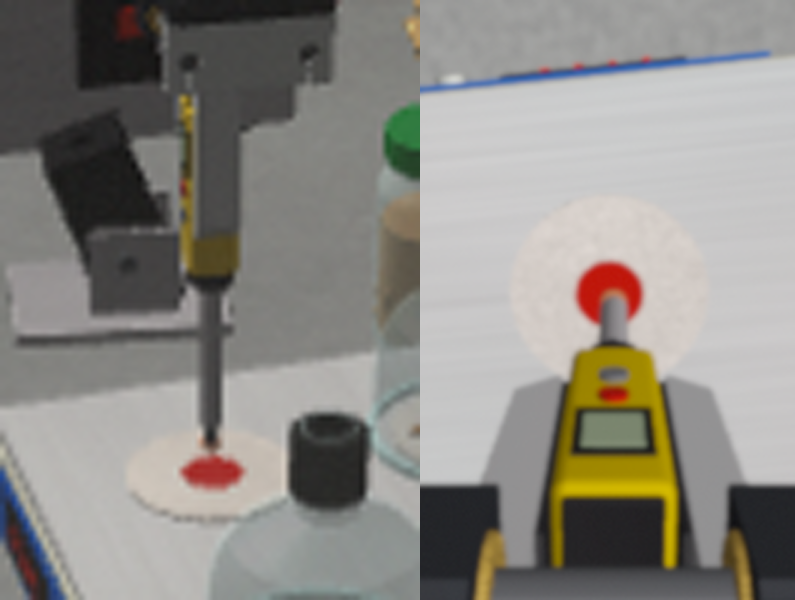

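Both views put the tip just above the dot. Side view: tip at (210,446), dot at (212,472). Wrist view: tip at about (613,293), dot at (609,293). I'll work out the residual offset.

```bash
python3 - <<'E'
from h import *
M=np.load("M4.npy"); w=cv2.imread("pics/w4_raw.png")
h=cv2.cvtColor(w,cv2.COLOR_BGR2HSV);m=(((h[...,0]<6)|(h[...,0]>174))&(h[...,1]>170)).astype(np.uint8)
m[:185]=0;m[225:]=0;m[:,:260]=0;m[:,300:]=0
(c,ax,an)=cv2.minAreaRect(cv2.findNonZero(m));x,y,ww,hh=cv2.boundingRect(m);print(c,ax,x,y,ww,hh)
ell=cv2.fitEllipse(max(cv2.findContours(m,0,cv2.CHAIN_APPROX_NONE)[0],key=len));print(ell)
d=onz(ray("wrist",(x+ww/2-.5,y+hh/2-.5),M),.072);print("dot by wrist",d)
# side: tip on tool axis: find height; then dot-tip in side
def proj(n,P,Mx=None):
    c=env.calibration(n);E=np.linalg.inv(c["extrinsics"] if Mx is None else Mx@c["hand_eye"])
    return cv2.projectPoints(np.array([P]),cv2.Rodrigues(E[:3,:3])[0],E[:3,3],c["K"],c["D"])[0][0,0]
for z in(.078,.083,.088,.093): 
    P=M[:3,3]+M[:3,2]*(M[2,3]-z); print(z,proj("side",P),proj("wrist",P,M))
print("side dot spot for",[.519,.078,.072],proj("side",np.array([.519,.078,.072])),"measured 289.7 198.1")
E
```

```text
(280.5, 206.5) (21.0, 23.0) 269 196 24 22
((280.2639465332031, 206.40530395507812), (21.59539794921875, 23.001720428466797), 99.58039855957031)
dot by wrist [0.5223 0.0763 0.072 ]
0.078 [289.9522 195.6855] [282.6511 205.7932]
0.083 [289.9496 194.1254] [282.6674 206.9814]
0.088 [289.9471 192.5591] [282.6842 208.2081]
0.093 [289.9445 190.9866] [282.7015 209.4753]
side dot spot for [0.519, 0.078, 0.072] [289.5775 197.6778] measured 289.7 198.1
```

Emit:
drive_tool([
  {"xyz": [-0.0015,0.0005,0.004],"angular": [0,0,0],"hand": 0.05},
  {"xyz": [0,0,0.003],"angular": [0,0,0],"hand": 0.05},
  {"xyz": [0,0,0],"angular": [0,0,0],"hand": 0.05},
  {"xyz": [0,0,0],"angular": [0,0,0],"hand": 0.05},
])

```text
t: 16.02
tcp_pos: [0.52, 0.0762, 0.19]
orientation: [[0.001, 1.0, -0.0], [1.0, -0.001, -0.0], [-0.0, -0.0, -1.0]]
force: [-1.0, -0.3, -0.9]
grip_width: 0.237
```

Emit:
drive_tool([
  {"xyz": [0,0,0.001],"angular": [0,0,0],"hand": 0.05},
  {"xyz": [0,0,0],"angular": [0,0,0],"hand": 0.05},
  {"xyz": [0,0,0],"angular": [0,0,0],"hand": 0.05},
])

```text
t: 16.27
tcp_pos: [0.5201, 0.0762, 0.1892]
orientation: [[0.0, 1.0, -0.0], [1.0, -0.0, 0.0], [0.0, -0.0, -1.0]]
force: [-0.5, -1.6, 0.3]
grip_width: 0.235
```

Emit:
drive_tool([
  {"xyz": [0,0,0.001],"angular": [0,0,0],"hand": 0.05},
  {"xyz": [0,0,0],"angular": [0,0,0],"hand": 0.05},
  {"xyz": [0,0,0],"angular": [0,0,0],"hand": 0.05},
])

```text
t: 16.52
tcp_pos: [0.52, 0.0762, 0.1881]
orientation: [[0.0, 1.0, -0.0], [1.0, -0.0, -0.0], [-0.0, -0.0, -1.0]]
force: [0.1, -0.3, -0.9]
grip_width: 0.233
```

Emit:
drive_tool([
  {"xyz": [0,0,0.001],"angular": [0,0,0],"hand": 0.05},
  {"xyz": [0,0,0],"angular": [0,0,0],"hand": 0.05},
  {"xyz": [0,0,0],"angular": [0,0,0],"hand": 0.05},
])

```text
t: 16.77
tcp_pos: [0.52, 0.0762, 0.1871]
orientation: [[0.001, 1.0, -0.0], [1.0, -0.001, 0.0], [0.0, -0.0, -1.0]]
force: [0.8, 0.6, -0.6]
grip_width: 0.232
```

Emit:
drive_tool([
  {"xyz": [0,0,0.001],"angular": [0,0,0],"hand": 0.05},
  {"xyz": [0,0,0],"angular": [0,0,0],"hand": 0.05},
  {"xyz": [0,0,0],"angular": [0,0,0],"hand": 0.05},
])

```text
t: 17.02
tcp_pos: [0.52, 0.0762, 0.1861]
orientation: [[0.0, 1.0, -0.0], [1.0, -0.0, 0.0], [0.0, -0.0, -1.0]]
force: [-0.9, -0.6, -0.1]
grip_width: 0.233
```

```bash
python3 - <<'E'
from h import *
w=env.camera("wrist")[...,::-1];s=env.camera("side")[...,::-1]
f=[env.get_obs()["force"]]
for i in range(6): env.camera("top"); f.append(env.get_obs()["force"])
print(np.mean(f,0),np.std(f,0),T()[:3,3])
a=cv2.resize(s[170:214,272:308],(491,600),interpolation=cv2.INTER_CUBIC)
b=cv2.resize(w[170:250,260:300],(300,600),interpolation=cv2.INTER_CUBIC)
cv2.imwrite("pics/m5.png",np.hstack([a,b]))
E
```

```text
[-0.145   0.0923 -1.0042] [0.5206 0.5347 0.6216] [0.5201 0.0762 0.1862]
```

View pics/m5.png

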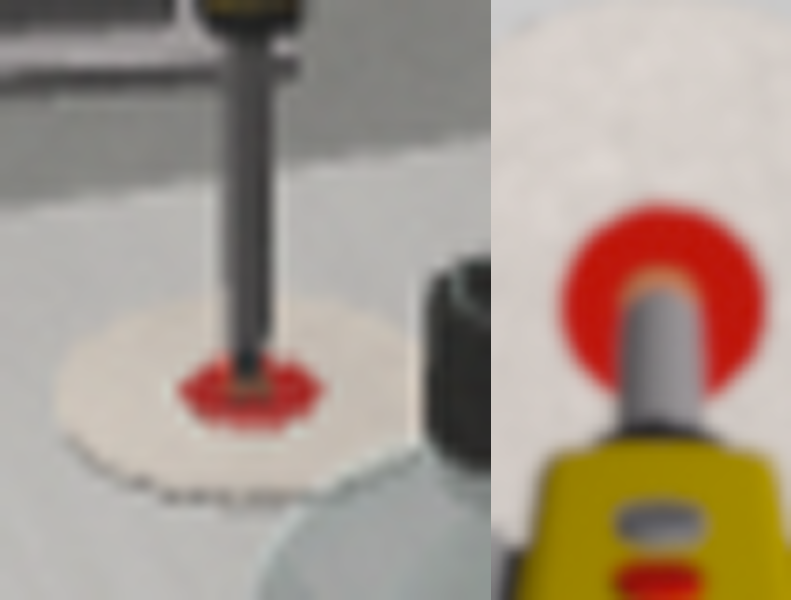

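The tip is centred on the dot to within about 1 mm: side tip x 250 against dot 251, wrist tip (662,≈300) against dot (664,303). It is just short of contact, with the force baseline at −1.0 N. Pressing in small steps.

Emit:
drive_tool([
  {"xyz": [0,0,0.001],"angular": [0,0,0],"hand": 0.05},
  {"xyz": [0,0,0],"angular": [0,0,0],"hand": 0.05},
  {"xyz": [0,0,0],"angular": [0,0,0],"hand": 0.05},
])

```text
t: 17.67
tcp_pos: [0.5201, 0.0762, 0.1852]
orientation: [[0.0, 1.0, 0.0], [1.0, -0.0, -0.0], [-0.0, 0.0, -1.0]]
force: [0.7, 1.1, 0.2]
grip_width: 0.235
```

Emit:
drive_tool([
  {"xyz": [0,0,0.001],"angular": [0,0,0],"hand": 0.05},
  {"xyz": [0,0,0],"angular": [0,0,0],"hand": 0.05},
  {"xyz": [0,0,0],"angular": [0,0,0],"hand": 0.05},
])

```text
t: 17.92
tcp_pos: [0.5201, 0.0762, 0.1842]
orientation: [[0.0, 1.0, 0.0], [1.0, -0.0, 0.0], [0.0, 0.0, -1.0]]
force: [1.0, -0.4, 0.5]
grip_width: 0.232
```

Emit:
drive_tool([
  {"xyz": [0,0,0.001],"angular": [0,0,0],"hand": 0.05},
  {"xyz": [0,0,0],"angular": [0,0,0],"hand": 0.05},
  {"xyz": [0,0,0],"angular": [0,0,0],"hand": 0.05},
])

```text
t: 18.17
tcp_pos: [0.5201, 0.0762, 0.1832]
orientation: [[0.001, 1.0, 0.0], [1.0, -0.001, 0.0], [0.0, 0.0, -1.0]]
force: [-0.1, 0.4, 1.6]
grip_width: 0.23
```

```bash
cat > f.py <<'E'
from h import *
f=[env.get_obs()["force"]]
for i in range(8): env.camera("top"); f.append(env.get_obs()["force"])
print(np.mean(f,0),np.std(f,0)/3,T()[:3,3],env.get_obs()["grip_width"],env.get_obs()["t"])
E
python3 f.py
```

```text
[0.3169 0.0345 1.3021] [0.1855 0.078  0.1267] [0.5201 0.0762 0.1832] 0.23345062054625765 18.5667
```

Emit:
drive_tool([
  {"xyz": [0,0,0.001],"angular": [0,0,0],"hand": 0.05},
  {"xyz": [0,0,0],"angular": [0,0,0],"hand": 0.05},
  {"xyz": [0,0,0.001],"angular": [0,0,0],"hand": 0.05},
  {"xyz": [0,0,0],"angular": [0,0,0],"hand": 0.05},
  {"xyz": [0,0,0],"angular": [0,0,0],"hand": 0.05},
])

```text
t: 18.98
tcp_pos: [0.5201, 0.0762, 0.1812]
orientation: [[0.001, 1.0, 0.0], [1.0, -0.001, 0.0], [0.0, 0.0, -1.0]]
force: [0.3, 0.4, 2.4]
grip_width: 0.232
```

```bash
python3 f.py; python3 - <<'E'
from h import *
w=env.camera("wrist")[...,::-1];s=env.camera("side")[...,::-1]
a=cv2.resize(s[125:335,240:420],(514,600),interpolation=cv2.INTER_CUBIC)
b=cv2.resize(w[150:250,255:305],(280,560),interpolation=cv2.INTER_CUBIC)
cv2.imwrite("pics/m6.png",np.hstack([a,np.vstack([b,np.zeros((40,280,3),np.uint8)])]))
E
python3 f.py
```

```text
[0.7672 0.0273 2.2729] [0.1452 0.1765 0.2132] [0.5201 0.0762 0.1812] 0.23066909671852798 19.3833
[1.0311 0.0944 2.5869] [0.1762 0.1379 0.1349] [0.5201 0.0762 0.1812] 0.2332729646728241 19.8833
```

View pics/m6.png

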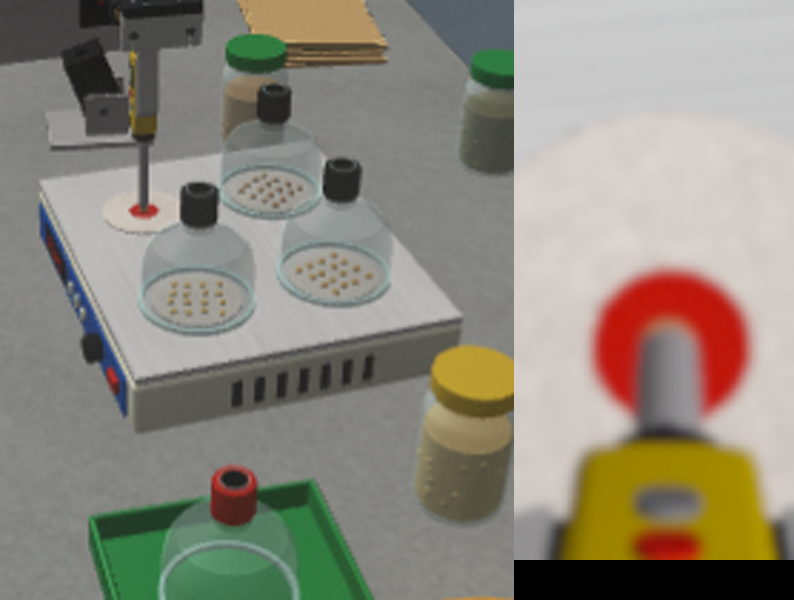

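The view shows the tip inside the dot, close to its centre, with the probe upright. The other bells and jars look untouched, and the red-collared bell stands in the tray. The net press is about 3.4 N, roughly half way in, so I'm handing in.

```bash
python3 -c "
from station import env
print(env.sign_off())"
```

```text
the job is handed in; nothing more can be done
None
```

I handed the job in at about 19.9 s, with the arm still pressing the yellow thermometer's tip on the red dot. The hand-in gives no verdict, so the checks below are my own.

- **Bell:** I lifted the red-collared bell by its collar and set it down gently in the green tray, with at most about 8 N of contact force at set-down. The pictures show it upright and clear of the tray walls.
- **Thermometer position:** I drew it out along its leaning axis, turned it upright and placed it on the dot. The last close views (side and wrist cameras) put the tip within about 1 mm of the dot's centre. The tool axis was vertical.
- **Press:** The average net force was about 3.4 N, against 3.5 N at half way, so the sprung tip is roughly 4.9 mm in. That depth comes from force readings with noise of a few tenths of a newton. Travel since contact agrees, at about 4.6 mm.
- **Other items:** The other three bells and the jars in view look undisturbed in the last picture. I saw nothing touch them.
- **Disagreements:** The cameras differed by 2–4 mm on where the dot was. I settled it by comparing the tip and dot within the same picture. A sideways force of about 1 N remained in x at the end.

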